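# Close the tea jug on the desk warmer and set it to keep warm

## Task

The tea jug's stopper has only been laid on its neck. Press it down while turning it backward (counter-clockwise from above) until you feel it drop into the thread start, then screw it clockwise until its steel flange sits flush on the jug's rim; do not cross-thread it by forcing it round while it is still on top of the thread. Then slide the warmer's heat grip along its track until it stands level with the raised ribs, let go, and leave the other things on the desk where they are.

Things in the scene. Friction and masses are not known exactly. Their poses are not given: they have to be found in the camera images.
- stopper_bar (a point): Centre of the grip bar (black, 50 mm long, 12 thick, 29 high) that stands across the stopper's round steel flange (73 mm across, 5 thick); x along the bar, z up. Bar top 14 mm above this point, flange top 14 mm below, flange underside 19 mm below. Under the flange, hidden in the neck, a 46 mm plug with three lugs, fixed to the bar at no telling angle. Loose, 0.12 kg, 1 mm of side play.
- jug_mouth (a point): Centre of the jug's rim, on its axis, z up. Steel jug 80 mm across, rim 115 mm above the desk, locked in the white warmer: it cannot turn or move. Inside its neck is a steep three-start thread whose entry cannot be seen and is drawn anew each time. At first the lugs lie on top of the thread and the flange's underside is 12 mm above the rim; turned clockwise from there it only jams on a stop.
- neck: Threaded neck, origin at the rim's centre; what its yaw means is not told. The lugs come over the thread's gaps after 0.4 to 1.4 rad counter-clockwise (from above); a gap leaves the lugs 0.25 rad, with a stop at its far side. There a spring still holds the stopper up, 1 mm lower than before; pressed with some 6 N or more it drops 8 mm, to 4 mm above the rim. Side loads over 140 N strip it.
- jug_floor (a point): Point on the jug's axis at the height of the warmer's top. Once dropped and turned clockwise, the thread draws the stopper down: about 1.3 rad brings its flange onto the rim and the lugs to a stop. The spring in the neck pushes it up with 4 to 7 N all along; the thread holds by friction. If let go after the drop but before turning, it springs up again.
- heat_top (a point): Middle of the top of the warmer's heat grip, a black block 20 mm long along its track, 28 mm across it and 40 mm high, the top 85 mm above the desk; its y axis points along the track, the way its joint grows. The track is on the top of the warmer (30 mm high), 160 mm from the jug's axis, in a housing 14 mm high and 40 mm wide.
- warm_mark (a point): Where the middle of the heat grip's top must come: level with the two raised black ribs (22 by 5 mm, 8 mm high) on either side of the track.
- heat (a joint): Position of the heat grip along its track, 0 to 0.11 m; 0.08 at the ribs. It takes about 2 N to slide and stays where it is left.
- station: White warmer base, fixed, 200 by 310 mm and 30 mm high, origin under its centre on the desk; in its own frame the jug's axis lies 75 mm toward -y and the heat track 85 mm toward +y, running along its x. The jug's handle is on the jug's -y side.
- tea_tin: Bystander: small brass tin, 36 mm across and 28 mm high, on the warmer; origin under its centre.
- tape: Bystander: roll of tape lying flat, 68 mm across, 18 mm high; origin under its centre.
- mouse: Bystander: black computer mouse, 100 by 58 by 29 mm; origin under its centre.
- calculator: Bystander: calculator, 140 by 85 by 19 mm; origin under its centre.
- ruler: Bystander: steel ruler, 300 by 30 by 4 mm; origin under its centre.
- scissors: Bystander: scissors with red grips, about 195 mm long, 11 mm high; origin under the pivot.
- glass_jar: Bystander: glass jar with brass cap, 72 mm across, 140 mm high; origin under its centre.
Mind the look-alikes: they are no part of the job. Leave any pink look-alike of the part that bears stopper_bar alone.

How it is judged:
By the outcome, as a careful person would: the job done as asked, in the order asked, and still so for the second after the job is handed in, with the robot touching nothing.
It also fails if it takes over 58 s, if anything falls off the work surface, if the arm or the gripper's body presses on something with over 40 N, if the wrist force passes 120 N, or if a joint passes its speed limit or range.

## Robot

A 7-joint arm with a two-finger parallel gripper is mounted at the origin on the work surface. World frame = base frame: x ahead of the robot, y to its left, z up, the work surface at z = 0. Lengths are in m, angles in rad, forces in N, time in s.
With the tool pointing down it reaches from about 0.425 to 0.925 m from the base axis. Payload 6.8 kg.
Tool frame: the origin (TCP) lies between the finger pads; the fingertips stand 11 mm ahead of it and the grasp point (between the pads) lies 8 mm behind it; z points along the fingers, y is the line along which they close (so a half turn about z gives the same grasp; the last joint's range is limited). The gripper opens to 85 mm and grips with 20 to 120 N. Pads are 22 mm wide; open, the fingers measure 114 mm over their backs; the gripper's body (76 mm by 85 mm) begins 54 mm behind the grasp point. The pads swing forward as they close: fully open they stand 13 mm farther back than shut.
Start: joints at [-1.232, 0.477, 0.022, 1.555, -0.011, 1.109, -0.083], TCP at [0.292, 0.609, 0.242] pointing down, gripper open.
Joint ranges: [-2.96, 2.96], [-0.34, 2.1], [-1.41, 1.46], [0.24, 2.44], [-1.37, 4.51], [0.17, 1.92], [-2.96, 2.96]. Speed limits (rad/s): [2.39, 2.39, 3.14, 3.14, 3.14, 3.14, 3.14].

## Interface

Orientations are given as a rotation vector (axis times angle).
In Python, from bench import r gives the robot as it stands.
- The arm moves only by the tool send_rows, never from a script. Its argument "deltas" is a list of rows, each an object of numbers: "dx", "dy", "dz": the shift along the world's x, y, z in mm; "rx", "ry", "rz": the turn, a rotation vector about the world's x, y, z in degrees. A call has 1 to 5 rows; each row is the pose to reach, as a shift and turn from the pose commanded when the call began; what a row does not reach only later rows make up. A row lasts 1/12 s, in which the tool goes at most 41.7 mm and 7.16 degrees, less where a joint would pass 70% of its speed; a pose out of reach is approached as far as the arm can. A call with a gripper value outside its range is refused whole. "jaw" is the finger opening in mm, from 0 to 85.4, set as the call begins (left out, the last holds). The fingers move at their own pace and stop on an object; "newtons" is the grip in N (left out, the last holds). Time passes only in rows, so rows that repeat a pose let the fingers close. It gives the time, the measured TCP pose, the force, the opening and the grip force at its end, in the units of the state.
- r.get_obs(): the state, without advancing time (a new reading comes with each control period).
- r.grab_frame(name): name is "side" or "top"; returns a dict with "frame" (480x640x3 uint8, blue, green, red), "z_map" (480x640 float32, m along the optical axis (not along the pixel's ray), 0 where there is no reading), "vertical_fov" (degrees; the focal length in pixels is half the picture's height over the tangent of half this angle, whatever the lens; pixels are square), "cx", "cy" (the principal point, pixels), "xyz" and "orientation" of the camera in the world. Camera axes: x right, y down, z forward; pixel columns grow to the right and rows downward; lengths in m; the calibration is good to about 2 mm. A picture is of the moment at which its call begins.
- r.hand_in(): hands the job in; it is judged then, once.
The state is a dict: "clock": time; "joints": joint angles; "qvel": joint speeds; "tau": joint torques, N m; "tcp_pos": TCP position; "orientation": TCP orientation; "contact_force": force on the tool from outside, world axes, zero at the start; "moment": the same for the moment, N m; "grip_width": finger opening in m; "gripper_force": force on a finger pad.
Only numpy, scipy, OpenCV 4.12 (cv2) and the standard library are available. Lean on these libraries where they do the work, as an engineer would, in place of code of your own. Each camera call takes 0.05 s, during which the arm holds its last target. There are 200 camera calls.

## Working session

There is one attempt and no reset: what is moved stays moved. The work goes in short steps, Python scripts to look and compute and a tool call to move; the robot and the scene stay as the last step left them, time stands still between calls to the robot, and variables do not carry over. Pictures are saved under pics/ and viewed, at most 10 in all, crops included, and the job is handed in when it is done.

Besides the shell and the picture viewer there is one more tool, called after "Emit:" as name(argument=value, ...) on one line, values as JSON. send_rows: Moves the arm, as the interface text tells. Its arguments: {"type":"object","properties":{"deltas":{"type":"array","items":{"type":"object","properties":{"dx":{"type":"number"},"dy":{"type":"number"},"dz":{"type":"number"},"rx":{"type":"number"},"ry":{"type":"number"},"rz":{"type":"number"}}}},"jaw":{"type":"number"},"newtons":{"type":"number"}},"required":["deltas"]}

```bash
mkdir -p pics && cat > h.py <<'E'
import numpy as np, cv2
from scipy.spatial.transform import Rotation as R
from bench import r
def load(n):
    d=np.load(f'pics/{n}.npz'); return d
def grab(n,tag):
    f=r.grab_frame(n); cv2.imwrite(f'pics/{tag}.png',f['frame']); np.savez(f'pics/{tag}.npz',**{k:np.array(v) for k,v in f.items()}); return f
def cam(f):
    o=np.array(f['orientation']).ravel(); M=R.from_rotvec(o).as_matrix() if o.size==3 else o.reshape(3,3)
    fl=240/np.tan(np.radians(float(f['vertical_fov']))/2); return np.array(f['xyz']),M,fl
def cloud(f):
    p,M,fl=cam(f); v,u=np.mgrid[0:480,0:640]; z=f['z_map']
    c=np.stack([(u-float(f['cx']))/fl*z,(v-float(f['cy']))/fl*z,z],-1); return c@M.T+p
def ray(f,u,v,h):
    p,M,fl=cam(f); d=M@np.array([(u-float(f['cx']))/fl,(v-float(f['cy']))/fl,1]); return p+d*(h-p[2])/d[2]
E
python3 - <<'E'
from h import *
for n in('top','side'):
    f=grab(n,n+'0'); print(n,f['vertical_fov'],f['cx'],f['cy'],f['xyz'],f['orientation'])
o=r.get_obs(); print(o)
E
```

```text
top 53.67037142591473 318.9551208866445 242.25544544788204 [ 0.37365686 -0.01324055  1.35707352] [-2.15181733  2.12867672 -0.17081362]
side 45.65154955643388 326.0876548488238 246.09576878224155 [ 0.42893936 -0.82814851  1.04112255] [-2.39420341  0.24384206 -0.06609398]
{'clock': 0.1, 'joints': array([-1.23207868,  0.4777472 ,  0.02233976,  1.55630838, -0.01149011,
        1.10933325, -0.08311796]), 'qvel': array([ 0.00035405, -0.00193458,  0.00081296, -0.00229319,  0.00166962,
       -0.00055033,  0.00103871]), 'tau': array([ 4.73768654e-03, -5.97767508e+01,  1.61422905e+00, -2.81954277e+01,
        1.29595469e-02,  4.98993948e-03,  2.46019738e-06]), 'tcp_pos': array([0.29145625, 0.6082729 , 0.24142159]), 'orientation': array([-6.95967166e-01, -3.06328356e+00,  2.59209749e-03]), 'contact_force': array([-0.16466341,  0.44880053,  0.70383584]), 'moment': array([-0.05216225,  0.00522392,  0.00579335]), 'gripper_force': 0.0, 'grip_width': 0.08574561675916752}
```

View pics/top0.png

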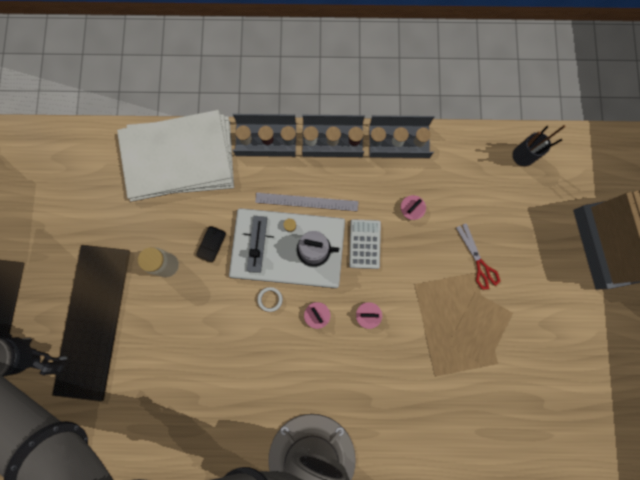

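View pics/side0.png

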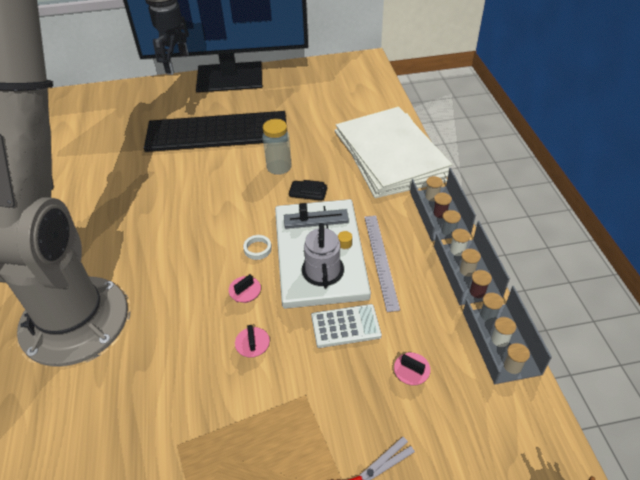

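The top view shows the warmer at about (287,248), with the jug and stopper at (313,246). The heat grip is at (255,253), the ribs near (258,235), the tin at (289,226), and pink look-alikes at (317,315), (369,315) and (413,208). The side view shows the stopper bar at (321,234) and the heat grip at (303,212).

```bash
python3 - <<'E'
from h import *
t=dict(load('top0')); s=dict(load('side0'))
for n,f in(('top',t),('side',s)):
    P=cloud(f); img=f['frame'].astype(int); hsv=cv2.cvtColor(f['frame'],cv2.COLOR_BGR2HSV)
    # white base top
    w=(P[...,2]>.024)&(P[...,2]<.036)&(hsv[...,1]<40)&(hsv[...,2]>120)
    k,l,st,c=cv2.connectedComponentsWithStats(w.astype(np.uint8)); i=1+np.argmax(st[1:,4]); m=l==i
    pts=P[m][:,:2].astype(np.float32); print(n,'base',cv2.minAreaRect(pts),np.median(P[m][:,2]))
    lo=pts.min(0)-.02; hi=pts.max(0)+.02
    reg=(P[...,0]>lo[0])&(P[...,0]<hi[0])&(P[...,1]>lo[1])&(P[...,1]<hi[1])
    def rep(name,mm):
        k,l,st,c=cv2.connectedComponentsWithStats(mm.astype(np.uint8))
        for i in range(1,k):
            if st[i,4]<8: continue
            q=P[l==i]; print(' ',name,st[i],c[i].round(1),q.mean(0).round(4),'z',np.percentile(q[:,2],[5,50,95]).round(4),cv2.minAreaRect(q[:,:2].astype(np.float32)))
    dark=hsv[...,2]<45
    rep('high dark',reg&dark&(P[...,2]>.135))
    rep('flange',reg&~dark&(P[...,2]>.118)&(P[...,2]<.142))
    rep('grip',reg&(P[...,2]>.07)&(P[...,2]<.1)&dark)
    rep('housing',reg&(P[...,2]>.038)&(P[...,2]<.06))
    rep('desk objs',(P[...,2]>.1)&(P[...,2]<.4)&(P[...,0]>.3)&(np.abs(P[...,1])<.6))
a=cv2.resize(t['frame'][205:295,220:360],None,fx=5.5,fy=5.5,interpolation=cv2.INTER_CUBIC); a=cv2.convertScaleAbs(a,alpha=1.6)
cv2.imwrite('pics/c0.png',a)
E
```

```text
top base ((0.5696858167648315, 0.07627424597740173), (0.308696448802948, 0.19960933923721313), 85.01024627685547) 0.030373167365737475
  high dark [304 240  18   7  73] [312.5 243.1] [0.5614 0.0019 0.1601] z [0.1547 0.1604 0.164 ] ((0.5618442296981812, 0.0016843583434820175), (0.045010946691036224, 0.009377915412187576), 78.25353240966797)
  flange [299 231  29  28 500] [312.7 244.5] [0.562  0.0019 0.1322] z [0.1278 0.1324 0.1369] ((0.563512921333313, 0.0012159869074821472), (0.069346584379673, 0.07310353964567184), 3.9022464752197266)
  grip [250 249   9   8  68] [254.  252.5] [0.5458 0.161  0.0837] z [0.0788 0.0837 0.0891] ((0.5458700656890869, 0.16121523082256317), (0.019512226805090904, 0.021697117015719414), 1.3681765794754028)
  grip [329 248   9   3  18] [333.6 248.9] [ 0.5562 -0.0539  0.0966] z [0.0934 0.0968 0.0993] ((0.5560389757156372, -0.052455369383096695), (0.00547846220433712, 0.02161041460931301), 0.6414442658424377)
  housing [246 216  21  57 725] [256.5 242.7] [0.5791 0.1604 0.0444] z [0.0399 0.0443 0.0492] ((0.5770330429077148, 0.1643228381872177), (0.0470073372125
[... 4600 characters left out ...]
187455177307), (0.02101580798625946, 0.003759262152016163), 88.77708435058594)
  desk objs [263 120  27  27 598] [275.5 133. ] [0.5186 0.41   0.1282] z [0.1044 0.1345 0.143 ] ((0.5204241871833801, 0.41899028420448303), (0.06960560381412506, 0.06871864944696426), 55.18892288208008)
  desk objs [ 304  224   37   40 1059] [321.8 245.3] [ 0.5626 -0.0088  0.1279] z [0.1048 0.1309 0.1596] ((0.5641041994094849, -0.00025542452931404114), (0.07589821517467499, 0.0793265700340271), 78.08502960205078)
  desk objs [589 476   7   4  18] [592. 478.] [ 0.8664 -0.5906  0.1612] z [0.1581 0.1613 0.1642] ((0.866045355796814, -0.5904508233070374), (0.00836524460464716, 0.005081572104245424), 2.9654014110565186)
```

View pics/c0.png

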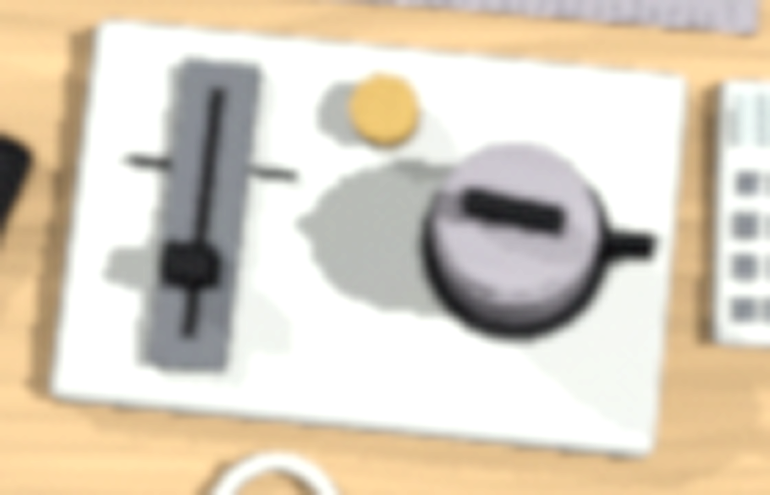

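Emit:
send_rows(deltas=[{"dx":14,"dy":-30,"rz":-4},{"dx":27,"dy":-61,"rz":-8},{"dx":41,"dy":-91,"rz":-12},{"dx":54,"dy":-122,"rz":-16},{"dx":68,"dy":-152,"rz":-20}], jaw=35, newtons=40)

```text
$.deltas[0]: bad value
```

Emit:
send_rows(deltas=[{"dx":14,"dy":-30,"rz":-4},{"dx":27,"dy":-61,"rz":-8},{"dx":41,"dy":-91,"rz":-12},{"dx":54,"dy":-122,"rz":-16},{"dx":68,"dy":-152,"rz":-20}])

```text
$.deltas[0]: bad value
```

Emit:
send_rows(deltas=[{"dx":14,"dy":-30,"rz":-4},{"dx":27,"dy":-61,"rz":-8},{"dx":41,"dy":-91,"rz":-12},{"dx":54,"dy":-122,"rz":-16},{"dx":68,"dy":-152,"rz":-20}])

```text
$.deltas[0]: bad value
```

Emit:
send_rows(deltas=[{"dx":14,"dy":-30,"dz":-6,"rz":-4},{"dx":27,"dy":-61,"dz":-12,"rz":-8},{"dx":41,"dy":-91,"dz":-20,"rz":-12},{"dx":54,"dy":-122,"dz":-26,"rz":-15.9},{"dx":67,"dy":-151.3,"dz":-32,"rz":-15.9}])

```text
$.deltas[0]: bad value
```

Emit:
send_rows(deltas=[{"dx":14,"dy":-30,"dz":0,"rx":0,"ry":0,"rz":-4},{"dx":27,"dy":-61,"dz":0,"rx":0,"ry":0,"rz":-8},{"dx":41,"dy":-91,"dz":0,"rx":0,"ry":0,"rz":-12},{"dx":54,"dy":-122,"dz":0,"rx":0,"ry":0,"rz":-16},{"dx":68,"dy":-152,"dz":0,"rx":0,"ry":0,"rz":-20}], jaw=35, newtons=40)

```text
clock: 0.52
tcp_pos: [0.3598, 0.4549, 0.2419]
orientation: [-1.222, -2.894, 0.001]
contact_force: [0.6, -0.5, 0.1]
grip_width: 0.0351
gripper_force: 0.0
```

Emit:
send_rows(deltas=[{"dx":14,"dy":-30,"dz":0,"rx":0,"ry":0,"rz":-4},{"dx":27,"dy":-61,"dz":0,"rx":0,"ry":0,"rz":-8},{"dx":41,"dy":-91,"dz":0,"rx":0,"ry":0,"rz":-12},{"dx":54,"dy":-122,"dz":0,"rx":0,"ry":0,"rz":-16},{"dx":68,"dy":-152,"dz":0,"rx":0,"ry":0,"rz":-20}])

```text
clock: 0.93
tcp_pos: [0.4277, 0.3029, 0.2421]
orientation: [-1.706, -2.638, 0.001]
contact_force: [0.5, 0.2, -0.5]
grip_width: 0.0347
gripper_force: 0.0
```

Emit:
send_rows(deltas=[{"dx":14,"dy":-30,"dz":0,"rx":0,"ry":0,"rz":-4},{"dx":27,"dy":-61,"dz":0,"rx":0,"ry":0,"rz":-8},{"dx":41,"dy":-91,"dz":0,"rx":0,"ry":0,"rz":-12},{"dx":54,"dy":-122,"dz":0,"rx":0,"ry":0,"rz":-16},{"dx":68,"dy":-152,"dz":0,"rx":0,"ry":0,"rz":-20}])

```text
clock: 1.35
tcp_pos: [0.4957, 0.151, 0.2422]
orientation: [-2.138, -2.301, 0.001]
contact_force: [0.4, -0.1, -0.7]
grip_width: 0.0349
gripper_force: 0.0
```

Emit:
send_rows(deltas=[{"dx":14,"dy":-30,"dz":-6,"rx":0,"ry":0,"rz":-4},{"dx":27,"dy":-61,"dz":-12,"rx":0,"ry":0,"rz":-8},{"dx":41,"dy":-91,"dz":-20,"rx":0,"ry":0,"rz":-12},{"dx":54,"dy":-122,"dz":-26,"rx":0,"ry":0,"rz":-15.9},{"dx":67,"dy":-151.3,"dz":-32,"rx":0,"ry":0,"rz":-15.9}])

```text
clock: 1.77
tcp_pos: [0.5627, -0.0003, 0.2097]
orientation: [-2.436, -1.983, 0.001]
contact_force: [-0.1, -0.8, -0.3]
grip_width: 0.0351
gripper_force: 0.0
```

Emit:
send_rows(deltas=[{"dx":0,"dy":0,"dz":0,"rx":0,"ry":0,"rz":0},{"dx":0,"dy":0,"dz":0,"rx":0,"ry":0,"rz":0}])

```text
clock: 1.93
tcp_pos: [0.5625, -0.0009, 0.2097]
orientation: [2.437, 1.982, -0.003]
contact_force: [-0.7, 0.4, -0.5]
grip_width: 0.035
gripper_force: 0.0
```

```bash
python3 - <<'E'
from h import *
o=r.get_obs(); M=R.from_rotvec(o['orientation']).as_matrix(); print(o['tcp_pos'],np.degrees(np.arctan2(M[1,1],M[0,1])),M[:,2].round(4),o['joints'].round(3),o['contact_force'])
t=dict(load('top0'));
for u,v in((246.9,234.3),(269.6,236.6),(243.5,234),(273.5,237)): print(ray(t,u,v,.038))
# ribs: dark pixels at base level
for n in('top0','side0'):
    f=dict(load(n)); P=cloud(f); g=f['frame'].max(-1)
    a=np.radians(-5); ex=np.array([np.cos(a),np.sin(a)]); ey=np.array([-ex[1],ex[0]])
    L=(P[...,:2]-[.570,.0765]); X=L@ex; Y=L@ey
    for nm,lo,hi in(('in',.055,.063),('in2',.04,.063),('out',.107,.125)):
        m=(Y>lo)&(Y<hi)&(np.abs(X)<.06)&(P[...,2]<.05)&(P[...,2]>.02)
        w=np.clip(150-g[m].astype(float),0,None)
        q=m&(g<90); print(n,nm,q.sum(),P[q].mean(0).round(4) if q.any() else '',X[q].mean() if q.any() else '',np.mean(Y[q]))
    q=(Y>.065)&(Y<.105)&(P[...,2]>.08)&(g<70)&(np.abs(X)<.1); print('gtop',q.sum(),X[q].min(),X[q].max(),Y[q].min(),Y[q].max(),P[q].mean(0))
E
```

```text
[ 0.56248923 -0.00088332  0.20965957] -11.74013622706022 [-0.0012 -0.0012 -1.    ] [-0.515  0.355  0.511  1.889 -0.209  0.952 -0.113] [-0.69673526  0.37717065 -0.46724911]
[0.60356538 0.18898535 0.038     ]
[0.59769145 0.1247772  0.038     ]
[0.60431838 0.19860499 0.038     ]
[0.59666917 0.11375377 0.038     ]
top0 in 1 [0.5996 0.1323 0.0367] 0.024575283178802386 0.05816166598075549
top0 in2 5 [0.5993 0.1265 0.0386] 0.024824819080445055 0.052314931087797924
top0 out 9 [0.6041 0.1874 0.0362] 0.024326943207423447 0.11346237325762289
gtop 69 -0.040872051268428855 -0.02100259168653522 0.07104031122831918 0.0963099564189714 [0.54648649 0.16216329 0.08427648]
side0 in 2 [0.6005 0.1328 0.0387] 0.025441445093710012 0.05873885963898442
side0 in2 3 [0.6002 0.1313 0.0385] 0.02527195931766604 0.05722258827187435
side0 out 3 [0.605  0.1942 0.0393] 0.024576719266519446 0.12034918455113937
gtop 48 -0.03725323439674275 -0.022834245054315496 0.07048093038103107 0.09877946093154107 [0.54693082 0.16136829 0.08397752]
```

Emit:
send_rows(deltas=[{"dx":0.5,"dy":2.5,"dz":-10,"rx":0,"ry":0,"rz":0},{"dx":0.5,"dy":2.5,"dz":-25,"rx":0,"ry":0,"rz":0},{"dx":0.5,"dy":2.5,"dz":-40,"rx":0,"ry":0,"rz":0},{"dx":0.5,"dy":2.5,"dz":-52,"rx":0,"ry":0,"rz":0},{"dx":0.5,"dy":2.5,"dz":-60,"rx":0,"ry":0,"rz":0}])

```text
clock: 2.35
tcp_pos: [0.5621, 0.0058, 0.1485]
orientation: [-2.429, -1.99, 0.002]
contact_force: [0.4, -1.2, -1.0]
grip_width: 0.0351
gripper_force: 0.0
```

Emit:
send_rows(deltas=[{"dx":0,"dy":0,"dz":0,"rx":0,"ry":0,"rz":0},{"dx":0,"dy":0,"dz":0,"rx":0,"ry":0,"rz":0}])

```text
clock: 2.52
tcp_pos: [0.5629, 0.0045, 0.15]
orientation: [-2.432, -1.988, 0.001]
contact_force: [0.6, 0.2, 0.2]
grip_width: 0.035
gripper_force: 0.0
```

```bash
python3 - <<'E'
from h import *
f=grab('side','s1'); a=f['frame'][180:300,260:400]; b=r.grab_frame('top')['frame'][200:320,250:390]
cv2.imwrite('pics/c1.png',np.hstack([cv2.resize(x,None,fx=2.85,fy=4.0*.7125,interpolation=cv2.INTER_CUBIC) for x in(a,b)]))
E
```

```text
(no output)
```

View pics/c1.png

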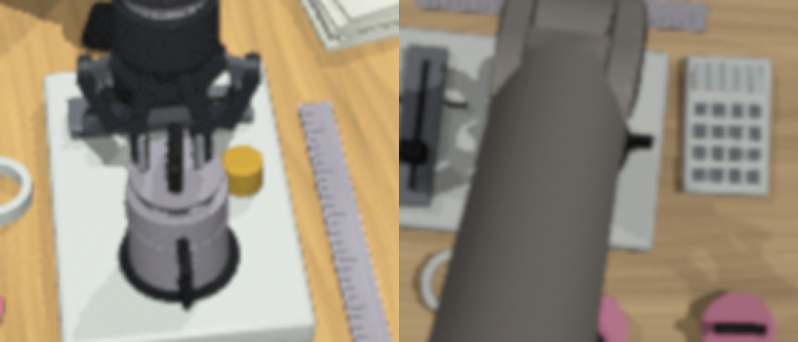

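Emit:
send_rows(deltas=[{"dx":0,"dy":-1,"dz":-2,"rx":0,"ry":0,"rz":0},{"dx":0,"dy":-1,"dz":-2,"rx":0,"ry":0,"rz":0},{"dx":0,"dy":-1,"dz":-2,"rx":0,"ry":0,"rz":0}])

```text
clock: 2.87
tcp_pos: [0.5633, 0.0028, 0.1486]
orientation: [2.433, 1.987, 0.001]
contact_force: [-0.3, -0.1, -0.0]
grip_width: 0.0345
gripper_force: 0.0
```

Emit:
send_rows(deltas=[{"dx":0,"dy":-1,"dz":0,"rx":0,"ry":0,"rz":0},{"dx":0,"dy":-1,"dz":0,"rx":0,"ry":0,"rz":0},{"dx":0,"dy":-1,"dz":0,"rx":0,"ry":0,"rz":0},{"dx":0,"dy":-1,"dz":0,"rx":0,"ry":0,"rz":0},{"dx":0,"dy":-1,"dz":0,"rx":0,"ry":0,"rz":0}], jaw=0, newtons=50)

```text
clock: 3.28
tcp_pos: [0.5635, 0.0017, 0.1486]
orientation: [2.433, 1.987, 0.001]
contact_force: [1.0, -0.8, 2.1]
grip_width: 0.0107
gripper_force: 51.2
```

Emit:
send_rows(deltas=[{"dx":0,"dy":0,"dz":-1,"rx":0,"ry":0,"rz":0},{"dx":0,"dy":0,"dz":-1,"rx":0,"ry":0,"rz":0},{"dx":0,"dy":0,"dz":-1,"rx":0,"ry":0,"rz":0}])

```text
clock: 3.53
tcp_pos: [0.5636, 0.0016, 0.1484]
orientation: [2.433, 1.987, 0.001]
contact_force: [-2.4, -0.6, 10.4]
grip_width: 0.0105
gripper_force: 52.4
```

Emit:
send_rows(deltas=[{"dx":0,"dy":0,"dz":-0.5,"rx":0,"ry":0,"rz":4},{"dx":0,"dy":0,"dz":-0.5,"rx":0,"ry":0,"rz":8},{"dx":0,"dy":0,"dz":-0.5,"rx":0,"ry":0,"rz":12},{"dx":0,"dy":0,"dz":-0.5,"rx":0,"ry":0,"rz":16},{"dx":0,"dy":0,"dz":-0.5,"rx":0,"ry":0,"rz":20}])

```text
clock: 3.95
tcp_pos: [0.5651, 0.0025, 0.1485]
orientation: [2.046, 2.381, 0.006]
contact_force: [1.3, 0.3, 8.4]
grip_width: 0.0107
gripper_force: 52.3
```

```bash
cat > o.py <<'E'
from h import *
o=r.get_obs(); M=R.from_rotvec(o['orientation']).as_matrix(); print(o['tcp_pos'].round(4),np.degrees(np.arctan2(M[1,1],M[0,1])).round(2),M[:,2].round(3),'F',o['contact_force'].round(1),'M',o['moment'].round(2),o['grip_width'],o['joints'].round(2))
E
python3 o.py
```

```text
[0.5651 0.0025 0.1485] 8.68 [ 0.004  0.001 -1.   ] F [1.3 0.3 8.4] M [ 0.29 -0.2  -0.15] 0.010731056463808602 [-0.42  0.42  0.39  1.93 -0.22  0.82  0.24]
```

Emit:
send_rows(deltas=[{"dx":-0.3,"dy":0,"dz":-0.3,"rx":0,"ry":0,"rz":2},{"dx":-0.3,"dy":0,"dz":-0.3,"rx":0,"ry":0,"rz":4},{"dx":-0.3,"dy":0,"dz":-0.3,"rx":0,"ry":0,"rz":6},{"dx":-0.3,"dy":0,"dz":-0.3,"rx":0,"ry":0,"rz":8},{"dx":-0.3,"dy":0,"dz":-0.3,"rx":0,"ry":0,"rz":8}])

```text
clock: 4.37
tcp_pos: [0.5652, 0.0025, 0.1485]
orientation: [1.876, 2.516, 0.006]
contact_force: [1.1, 1.0, 10.5]
grip_width: 0.0107
gripper_force: 52.5
```

```bash
python3 o.py
```

```text
[0.5652 0.0025 0.1485] 16.58 [ 0.005  0.001 -1.   ] F [ 1.1  1.  10.5] M [ 0.27 -0.18 -0.07] 0.010667153664630686 [-0.39  0.42  0.35  1.93 -0.2   0.82  0.36]
```

Emit:
send_rows(deltas=[{"dx":0,"dy":0,"dz":0,"rx":0,"ry":0,"rz":2},{"dx":0,"dy":0,"dz":0,"rx":0,"ry":0,"rz":4},{"dx":0,"dy":0,"dz":0,"rx":0,"ry":0,"rz":6},{"dx":0,"dy":0,"dz":0,"rx":0,"ry":0,"rz":8},{"dx":0,"dy":0,"dz":0,"rx":0,"ry":0,"rz":8}])

```text
clock: 4.78
tcp_pos: [0.5652, 0.0025, 0.1485]
orientation: [1.696, 2.64, 0.006]
contact_force: [1.1, 0.6, 11.0]
grip_width: 0.011
gripper_force: 52.5
```

```bash
python3 o.py
```

```text
[0.5652 0.0025 0.1485] 24.58 [ 0.005  0.001 -1.   ] F [ 1.1  0.6 11. ] M [ 0.29 -0.18 -0.04] 0.01104705004595264 [-0.36  0.42  0.32  1.93 -0.18  0.82  0.48]
```

Emit:
send_rows(deltas=[{"dx":0,"dy":0,"dz":0,"rx":0,"ry":0,"rz":2},{"dx":0,"dy":0,"dz":0,"rx":0,"ry":0,"rz":4},{"dx":0,"dy":0,"dz":0,"rx":0,"ry":0,"rz":6},{"dx":0,"dy":0,"dz":0,"rx":0,"ry":0,"rz":8},{"dx":0,"dy":0,"dz":0,"rx":0,"ry":0,"rz":8}])

```text
clock: 5.2
tcp_pos: [0.5653, 0.0025, 0.1485]
orientation: [1.507, 2.752, 0.006]
contact_force: [1.2, 0.1, 10.3]
grip_width: 0.0113
gripper_force: 52.5
```

```bash
python3 o.py
```

```text
[0.5653 0.0025 0.1485] 32.58 [ 0.005  0.001 -1.   ] F [ 1.2  0.1 10.3] M [ 0.25 -0.24 -0.08] 0.011300433765276181 [-0.34  0.41  0.28  1.93 -0.16  0.82  0.6 ]
```

Emit:
send_rows(deltas=[{"dx":0,"dy":0,"dz":0,"rx":0,"ry":0,"rz":2},{"dx":0,"dy":0,"dz":0,"rx":0,"ry":0,"rz":4},{"dx":0,"dy":0,"dz":0,"rx":0,"ry":0,"rz":6},{"dx":0,"dy":0,"dz":0,"rx":0,"ry":0,"rz":8},{"dx":0,"dy":0,"dz":0,"rx":0,"ry":0,"rz":8}])

```text
clock: 5.62
tcp_pos: [0.5652, 0.0026, 0.1483]
orientation: [1.311, 2.85, 0.005]
contact_force: [2.5, 0.5, 8.7]
grip_width: 0.011
gripper_force: 52.3
```

```bash
python3 o.py
```

```text
[0.5652 0.0026 0.1483] 40.6 [ 0.005  0.001 -1.   ] F [2.5 0.5 8.7] M [ 0.29 -0.35 -0.04] 0.010984005473135165 [-0.31  0.41  0.25  1.93 -0.14  0.81  0.72]
```

Emit:
send_rows(deltas=[{"dx":0,"dy":0,"dz":-0.3,"rx":0,"ry":0,"rz":1.5},{"dx":0,"dy":0,"dz":-0.3,"rx":0,"ry":0,"rz":3},{"dx":0,"dy":0,"dz":-0.3,"rx":0,"ry":0,"rz":4.5},{"dx":0,"dy":0,"dz":-0.3,"rx":0,"ry":0,"rz":4.5}])

```text
clock: 5.95
tcp_pos: [0.5647, 0.0024, 0.1473]
orientation: [1.199, 2.9, 0.004]
contact_force: [4.7, 0.0, 3.9]
grip_width: 0.011
gripper_force: 51.6
```

```bash
python3 o.py
```

```text
[0.5647 0.0024 0.1473] 45.07 [ 0.004  0.001 -1.   ] F [4.7 0.  3.9] M [ 0.12 -0.96  0.09] 0.01097565186618972 [-0.3   0.41  0.23  1.93 -0.13  0.81  0.79]
```

It is down 1 mm, so the lugs are over the gap. I'll press now.

Emit:
send_rows(deltas=[{"dx":-0.5,"dy":0,"dz":-1,"rx":0,"ry":0,"rz":2},{"dx":-0.5,"dy":0,"dz":-2,"rx":0,"ry":0,"rz":3},{"dx":-0.5,"dy":0,"dz":-2,"rx":0,"ry":0,"rz":3}])

```text
clock: 6.2
tcp_pos: [0.5642, 0.0023, 0.1451]
orientation: [1.124, 2.93, 0.003]
contact_force: [5.1, 0.1, 4.6]
grip_width: 0.0109
gripper_force: 51.7
```

```bash
python3 o.py
```

```text
[0.5642 0.0023 0.1451] 48.02 [ 0.004  0.001 -1.   ] F [5.1 0.1 4.6] M [ 0.14 -1.04 -0.04] 0.010866415075495586 [-0.29  0.41  0.22  1.93 -0.12  0.81  0.84]
```

Emit:
send_rows(deltas=[{"dx":-0.5,"dy":0,"dz":-2,"rx":0,"ry":0,"rz":0},{"dx":-0.5,"dy":0,"dz":-4,"rx":0,"ry":0,"rz":0},{"dx":-0.5,"dy":0,"dz":-5.5,"rx":0,"ry":0,"rz":0},{"dx":-0.5,"dy":0,"dz":-6.5,"rx":0,"ry":0,"rz":0},{"dx":-0.5,"dy":0,"dz":-6.5,"rx":0,"ry":0,"rz":0}])

```text
clock: 6.62
tcp_pos: [0.5644, 0.0022, 0.1403]
orientation: [1.125, 2.928, 0.004]
contact_force: [0.4, 0.2, 17.9]
grip_width: 0.0111
gripper_force: 53.5
```

```bash
python3 o.py
```

```text
[0.5644 0.0022 0.1403] 47.96 [ 0.005  0.001 -1.   ] F [ 0.4  0.2 17.9] M [ 0.15 -0.07 -0.03] 0.01113633101975025 [-0.29  0.42  0.22  1.93 -0.12  0.8   0.84]
```

Bottomed: 8.2 mm down and 18 N. I'll screw it clockwise.

Emit:
send_rows(deltas=[{"dx":0,"dy":0,"dz":0,"rx":0,"ry":0,"rz":-3},{"dx":0,"dy":0,"dz":-0.1,"rx":0,"ry":0,"rz":-6},{"dx":0,"dy":0,"dz":-0.2,"rx":0,"ry":0,"rz":-9},{"dx":0,"dy":0,"dz":-0.4,"rx":0,"ry":0,"rz":-12},{"dx":0,"dy":0,"dz":-0.5,"rx":0,"ry":0,"rz":-15}])

```text
clock: 7.03
tcp_pos: [0.5643, 0.0006, 0.1395]
orientation: [1.502, 2.754, 0.003]
contact_force: [1.9, -3.3, 14.5]
grip_width: 0.0108
gripper_force: 53.1
```

```bash
python3 o.py
```

```text
[0.5643 0.0006 0.1395] 32.78 [ 0.005 -0.001 -1.   ] F [ 1.9 -3.3 14.5] M [-0.7  -0.35  0.23] 0.010830867896944126 [-0.33  0.43  0.28  1.94 -0.16  0.8   0.61]
```

Drawing down as expected. Continue.

Emit:
send_rows(deltas=[{"dx":0,"dy":0.3,"dz":-0.2,"rx":0,"ry":0,"rz":-4},{"dx":0,"dy":0.3,"dz":-0.4,"rx":0,"ry":0,"rz":-8},{"dx":0,"dy":0.3,"dz":-0.6,"rx":0,"ry":0,"rz":-12},{"dx":0,"dy":0.3,"dz":-0.8,"rx":0,"ry":0,"rz":-16},{"dx":0,"dy":0.3,"dz":-1.0,"rx":0,"ry":0,"rz":-20}])

```text
clock: 7.45
tcp_pos: [0.5639, 0.0008, 0.138]
orientation: [1.959, 2.451, 0.003]
contact_force: [1.9, -3.6, 9.7]
grip_width: 0.0109
gripper_force: 52.5
```

```bash
python3 o.py
```

```text
[0.5639 0.0008 0.138 ] 12.73 [ 0.004 -0.001 -1.   ] F [ 1.9 -3.6  9.7] M [-0.63 -0.44  0.19] 0.010917853690107756 [-0.4   0.44  0.37  1.94 -0.21  0.8   0.31]
```

Emit:
send_rows(deltas=[{"dx":0,"dy":0.3,"dz":-0.3,"rx":0,"ry":0,"rz":-4},{"dx":0,"dy":0.3,"dz":-0.5,"rx":0,"ry":0,"rz":-8},{"dx":0,"dy":0.3,"dz":-0.8,"rx":0,"ry":0,"rz":-12},{"dx":0,"dy":0.3,"dz":-1.1,"rx":0,"ry":0,"rz":-16},{"dx":0,"dy":0.3,"dz":-1.3,"rx":0,"ry":0,"rz":-20}])

```text
clock: 7.87
tcp_pos: [0.5636, 0.0009, 0.1367]
orientation: [2.355, 2.074, 0.003]
contact_force: [1.6, -4.6, 14.7]
grip_width: 0.0107
gripper_force: 53.2
```

```bash
python3 o.py
```

```text
[0.5636 0.0009 0.1367] -7.26 [ 0.004 -0.001 -1.   ] F [ 1.6 -4.6 14.7] M [-0.68 -0.09  0.39] 0.010748710376081588 [-0.47  0.45  0.46  1.95 -0.27  0.8   0.01]
```

Emit:
send_rows(deltas=[{"dx":0,"dy":0.3,"dz":-0.1,"rx":0,"ry":0,"rz":-3},{"dx":0,"dy":0.3,"dz":-0.3,"rx":0,"ry":0,"rz":-6},{"dx":0,"dy":0.3,"dz":-0.4,"rx":0,"ry":0,"rz":-9},{"dx":0,"dy":0.3,"dz":-0.5,"rx":0,"ry":0,"rz":-12},{"dx":0,"dy":0.3,"dz":-0.5,"rx":0,"ry":0,"rz":-12}])

```text
clock: 8.28
tcp_pos: [0.5636, 0.0009, 0.1365]
orientation: [2.559, 1.817, 0.004]
contact_force: [-0.1, -5.6, 16.6]
grip_width: 0.0111
gripper_force: 53.5
```

```bash
python3 o.py
```

```text
[0.5636 0.0009 0.1365] -19.25 [ 0.004 -0.001 -1.   ] F [-0.1 -5.6 16.6] M [-0.63  0.26  0.2 ] 0.011077602854655259 [-0.51  0.46  0.51  1.95 -0.3   0.8  -0.17]
```

Emit:
send_rows(deltas=[{"dx":0,"dy":0.3,"dz":0,"rx":0,"ry":0,"rz":-3},{"dx":0,"dy":0.3,"dz":0,"rx":0,"ry":0,"rz":-6},{"dx":0,"dy":0.3,"dz":0,"rx":0,"ry":0,"rz":-8},{"dx":0,"dy":0.3,"dz":0,"rx":0,"ry":0,"rz":-8}])

```text
clock: 8.62
tcp_pos: [0.5635, 0.0012, 0.1365]
orientation: [2.679, 1.636, 0.004]
contact_force: [-0.7, -4.3, 18.3]
grip_width: 0.0109
gripper_force: 53.6
```

```bash
python3 o.py && python3 - <<'E'
from h import *
f=grab('side','s2'); P=cloud(f)
cv2.imwrite('pics/c2.png',cv2.convertScaleAbs(cv2.resize(f['frame'][195:295,270:380],None,fx=5.5,fy=5.5,interpolation=cv2.INTER_CUBIC),alpha=1.4))
E
```

```text
[0.5635 0.0012 0.1365] -27.18 [ 0.004 -0.001 -1.   ] F [-0.7 -4.3 18.3] M [-0.63  0.2   0.42] 0.010923845477813596 [-0.53  0.47  0.55  1.95 -0.33  0.81 -0.28]
```

View pics/c2.png

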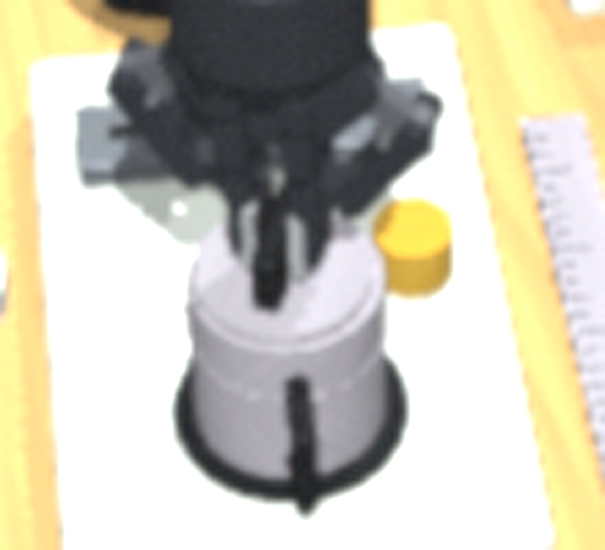

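Emit:
send_rows(deltas=[{"dx":0,"dy":0,"dz":0,"rx":0,"ry":0,"rz":-3},{"dx":0,"dy":0,"dz":0,"rx":0,"ry":0,"rz":-6},{"dx":0,"dy":0,"dz":0,"rx":0,"ry":0,"rz":-8},{"dx":0,"dy":0,"dz":0,"rx":0,"ry":0,"rz":-8}])

```text
clock: 9.0
tcp_pos: [0.5641, 0.0014, 0.1365]
orientation: [2.781, 1.451, 0.005]
contact_force: [1.0, -5.1, 16.0]
grip_width: 0.011
gripper_force: 80.1
```

```bash
python3 o.py
```

```text
[0.5641 0.0014 0.1365] -34.9 [ 0.005 -0.003 -1.   ] F [ 1.  -5.1 16. ] M [-0.75 -0.25  1.97] 0.011024531462628944 [-0.56  0.47  0.58  1.95 -0.35  0.81 -0.4 ]
```

Stop reached (2 N·m). I'll release, rise and check.

Emit:
send_rows(deltas=[{"dx":0,"dy":0,"dz":0.5,"rx":0,"ry":0,"rz":0.3},{"dx":0,"dy":0,"dz":1,"rx":0,"ry":0,"rz":0.3},{"dx":0,"dy":0,"dz":1.5,"rx":0,"ry":0,"rz":0.3},{"dx":0,"dy":0,"dz":1.5,"rx":0,"ry":0,"rz":0.3}], jaw=35)

```text
clock: 9.33
tcp_pos: [0.5607, 0.0033, 0.1352]
orientation: [-2.782, -1.457, 0.003]
contact_force: [-0.4, 0.3, -0.5]
grip_width: 0.0352
gripper_force: 0.0
```

Emit:
send_rows(deltas=[{"dx":0,"dy":0,"dz":10,"rx":0,"ry":0,"rz":0},{"dx":0,"dy":0,"dz":25,"rx":0,"ry":0,"rz":0},{"dx":0,"dy":0,"dz":45,"rx":0,"ry":0,"rz":0},{"dx":0,"dy":10,"dz":65,"rx":0,"ry":0,"rz":0},{"dx":0,"dy":30,"dz":70,"rx":0,"ry":0,"rz":0}])

```text
clock: 9.75
tcp_pos: [0.5631, 0.0303, 0.2095]
orientation: [2.785, 1.449, 0.005]
contact_force: [0.8, -0.1, 0.5]
grip_width: 0.0347
gripper_force: 0.0
```

Emit:
send_rows(deltas=[{"dx":0,"dy":30,"dz":0,"rx":0,"ry":0,"rz":6},{"dx":-5,"dy":60,"dz":0,"rx":0,"ry":0,"rz":12},{"dx":-10,"dy":90,"dz":0,"rx":0,"ry":0,"rz":18},{"dx":-15,"dy":120,"dz":0,"rx":0,"ry":0,"rz":24},{"dx":-17,"dy":130,"dz":0,"rx":0,"ry":0,"rz":29.5}])

```text
clock: 10.17
tcp_pos: [0.5435, 0.1688, 0.2062]
orientation: [-2.307, -2.13, -0.001]
contact_force: [-0.1, 0.5, 0.6]
grip_width: 0.0351
gripper_force: 0.0
```

```bash
python3 o.py && python3 - <<'E'
from h import *
f=grab('side','s3'); P=cloud(f); g=f['frame'].max(-1)
q=(np.hypot(P[...,0]-.5635,P[...,1]-.0018)<.034)&(P[...,2]>.1)&(P[...,2]<.18)
for nm,m in(('flange',q&(g>80)),('bar',q&(g<60)&(P[...,2]>.125))): print(nm,m.sum(),np.percentile(P[m][:,2],[5,25,50,75,95]).round(4),P[m].mean(0).round(4),cv2.minAreaRect(P[m][:,:2].astype(np.float32)))
cv2.imwrite('pics/c3.png',cv2.convertScaleAbs(cv2.resize(f['frame'][195:295,270:380],None,fx=5.5,fy=5.5,interpolation=cv2.INTER_CUBIC),alpha=1.4))
E
```

```text
[0.5435 0.1688 0.2062] -4.57 [-0.001  0.002 -1.   ] F [-0.1  0.5  0.6] M [0.04 0.05 0.01] 0.03505022375264217 [-0.78  0.37  0.47  1.88 -0.2   0.95 -0.3 ]
flange 460 [0.1169 0.1192 0.1204 0.1217 0.1258] [ 0.5633 -0.0017  0.1209] ((0.5632151365280151, 0.0007762312889099121), (0.06533734500408173, 0.06628522276878357), 68.36080932617188)
bar 133 [0.131  0.1409 0.146  0.1482 0.15  ] [ 0.5627 -0.0039  0.1436] ((0.5638759136199951, 0.0012593362480401993), (0.052055634558200836, 0.012469126842916012), 62.35894775390625)
```

View pics/c3.png

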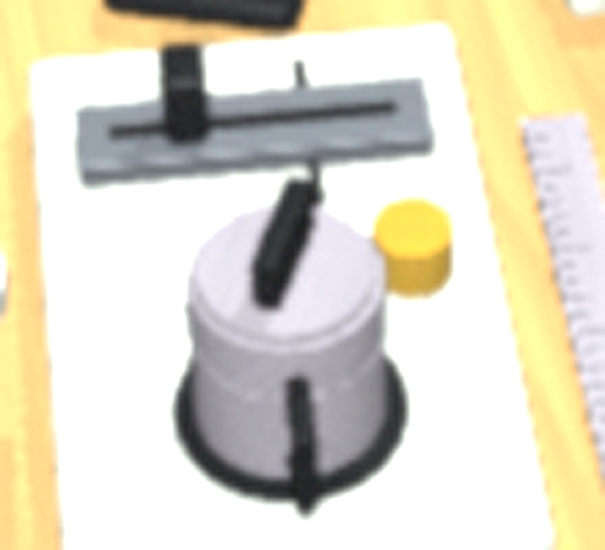

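Flange top is at 0.1204 m and the bar top at about 0.149 m, so it is seated flush (bar at (285,245) in the crop). The heat grip is still at (185,90). Next I'll descend on the heat grip.

Emit:
send_rows(deltas=[{"dx":2,"dy":-4,"dz":-30,"rx":0,"ry":0,"rz":-0.5},{"dx":2,"dy":-4,"dz":-60,"rx":0,"ry":0,"rz":-0.5},{"dx":2,"dy":-4,"dz":-85,"rx":0,"ry":0,"rz":-0.5},{"dx":2,"dy":-4,"dz":-90,"rx":0,"ry":0,"rz":-0.5},{"dx":2,"dy":-4,"dz":-90,"rx":0,"ry":0,"rz":-0.5}])

```text
clock: 10.63
tcp_pos: [0.5457, 0.1579, 0.1148]
orientation: [-2.331, -2.105, 0.006]
contact_force: [0.3, -0.1, 1.6]
grip_width: 0.0349
gripper_force: 0.0
```

```bash
python3 o.py
```

```text
[0.5457 0.1579 0.1148] -5.82 [-0.003 -0.002 -1.   ] F [ 0.3 -0.1  1.6] M [-0.05 -0.   -0.01] 0.03491703636956942 [-0.72  0.49  0.43  1.94 -0.28  0.77 -0.23]
```

Emit:
send_rows(deltas=[{"dx":1,"dy":4,"dz":0,"rx":0,"ry":0,"rz":0.8},{"dx":1,"dy":4,"dz":-15,"rx":0,"ry":0,"rz":0.8},{"dx":1,"dy":4,"dz":-30,"rx":0,"ry":0,"rz":0.8},{"dx":1,"dy":4,"dz":-45,"rx":0,"ry":0,"rz":0.8},{"dx":1,"dy":4,"dz":-45,"rx":0,"ry":0,"rz":0.8}])

```text
clock: 11.05
tcp_pos: [0.5477, 0.1634, 0.0706]
orientation: [-2.314, -2.125, 0.001]
contact_force: [-0.7, 0.5, 0.2]
grip_width: 0.0354
gripper_force: 0.0
```

Emit:
send_rows(deltas=[{"dx":0,"dy":0,"dz":0,"rx":0,"ry":0,"rz":0},{"dx":0,"dy":0,"dz":0,"rx":0,"ry":0,"rz":0}])

```text
clock: 11.22
tcp_pos: [0.5491, 0.1635, 0.0727]
orientation: [2.314, 2.124, 0.004]
contact_force: [-0.0, -0.2, 0.4]
grip_width: 0.0347
gripper_force: 0.0
```

```bash
python3 o.py
```

```text
[0.5491 0.1635 0.0727] -4.9 [ 0.002  0.001 -1.   ] F [-0.  -0.2  0.4] M [-0.06  0.04  0.05] 0.03470114632155337 [-0.7   0.56  0.39  1.96 -0.32  0.69 -0.19]
```

Emit:
send_rows(deltas=[{"dx":-2,"dy":0.3,"dz":-2,"rx":0,"ry":0,"rz":0},{"dx":-2,"dy":0.3,"dz":-2,"rx":0,"ry":0,"rz":0},{"dx":-2,"dy":0.3,"dz":-2,"rx":0,"ry":0,"rz":0},{"dx":-2,"dy":0.3,"dz":-2,"rx":0,"ry":0,"rz":0},{"dx":-2,"dy":0.3,"dz":-2,"rx":0,"ry":0,"rz":0}], jaw=0, newtons=25)

```text
clock: 11.63
tcp_pos: [0.5468, 0.1639, 0.0703]
orientation: [2.314, 2.124, 0.004]
contact_force: [-0.2, -0.3, 5.9]
grip_width: 0.0194
gripper_force: 27.6
```

```bash
python3 o.py
```

```text
[0.5468 0.1639 0.0703] -4.9 [ 0.002  0.001 -1.   ] F [-0.2 -0.3  5.9] M [-0.01  0.17 -0.02] 0.0194493615016581 [-0.7   0.56  0.39  1.96 -0.32  0.68 -0.19]
```

Emit:
send_rows(deltas=[{"dx":10,"dy":-0.9,"dz":0.4,"rx":0,"ry":0,"rz":0},{"dx":22,"dy":-1.9,"dz":0.4,"rx":0,"ry":0,"rz":0},{"dx":34,"dy":-3,"dz":0.4,"rx":0,"ry":0,"rz":0},{"dx":46,"dy":-4,"dz":0.4,"rx":0,"ry":0,"rz":0},{"dx":55.5,"dy":-4.8,"dz":0.4,"rx":0,"ry":0,"rz":0}])

```text
clock: 12.05
tcp_pos: [0.6023, 0.159, 0.0703]
orientation: [-2.314, -2.124, -0.002]
contact_force: [-1.6, 0.3, 7.7]
grip_width: 0.0192
gripper_force: 27.6
```

Emit:
send_rows(deltas=[{"dx":0,"dy":0,"dz":0,"rx":0,"ry":0,"rz":0},{"dx":0,"dy":0,"dz":0,"rx":0,"ry":0,"rz":0},{"dx":0,"dy":0,"dz":0,"rx":0,"ry":0,"rz":0},{"dx":0,"dy":0,"dz":0,"rx":0,"ry":0,"rz":0}])

```text
clock: 12.38
tcp_pos: [0.6022, 0.159, 0.0703]
orientation: [2.313, 2.124, 0.004]
contact_force: [1.6, 0.7, 5.4]
grip_width: 0.0196
gripper_force: 27.4
```

```bash
python3 o.py
```

```text
[0.6022 0.159  0.0703] -4.9 [ 0.003  0.001 -1.   ] F [1.6 0.7 5.4] M [ 0.09 -0.34 -0.03] 0.019621657686375478 [-0.64  0.62  0.38  1.84 -0.33  0.74 -0.16]
```

At target (0.6023, 0.1590). I'll release, rise and move clear.

Emit:
send_rows(deltas=[{"dx":0,"dy":0,"dz":0,"rx":0,"ry":0,"rz":0},{"dx":0,"dy":0,"dz":0,"rx":0,"ry":0,"rz":0},{"dx":0,"dy":0,"dz":0,"rx":0,"ry":0,"rz":0},{"dx":0,"dy":0,"dz":0,"rx":0,"ry":0,"rz":0}], jaw=40)

```text
clock: 12.72
tcp_pos: [0.6007, 0.1586, 0.069]
orientation: [-2.314, -2.124, 0.002]
contact_force: [0.7, 0.3, 0.3]
grip_width: 0.0401
gripper_force: 0.0
```

Emit:
send_rows(deltas=[{"dx":0,"dy":0,"dz":10,"rx":0,"ry":0,"rz":0},{"dx":0,"dy":0,"dz":30,"rx":0,"ry":0,"rz":0},{"dx":0,"dy":0,"dz":60,"rx":0,"ry":0,"rz":0},{"dx":0,"dy":0,"dz":100,"rx":0,"ry":0,"rz":0},{"dx":0,"dy":0,"dz":140,"rx":0,"ry":0,"rz":0}])

```text
clock: 13.13
tcp_pos: [0.6005, 0.1582, 0.2107]
orientation: [-2.314, -2.124, 0.003]
contact_force: [1.0, -0.3, 0.1]
grip_width: 0.0399
gripper_force: 0.0
```

Emit:
send_rows(deltas=[{"dx":-20,"dy":35,"dz":10,"rx":0,"ry":0,"rz":0},{"dx":-40,"dy":70,"dz":20,"rx":0,"ry":0,"rz":0},{"dx":-60,"dy":105,"dz":30,"rx":0,"ry":0,"rz":0},{"dx":-80,"dy":140,"dz":40,"rx":0,"ry":0,"rz":0},{"dx":-100,"dy":175,"dz":40,"rx":0,"ry":0,"rz":0}])

```text
clock: 13.55
tcp_pos: [0.5011, 0.3354, 0.2523]
orientation: [-2.315, -2.124, -0.006]
contact_force: [0.7, 0.9, 0.1]
grip_width: 0.0401
gripper_force: 0.0
```

Emit:
send_rows(deltas=[{"dx":-20,"dy":35,"dz":0,"rx":0,"ry":0,"rz":0},{"dx":-40,"dy":70,"dz":0,"rx":0,"ry":0,"rz":0},{"dx":-60,"dy":105,"dz":0,"rx":0,"ry":0,"rz":0},{"dx":-80,"dy":140,"dz":0,"rx":0,"ry":0,"rz":0},{"dx":-100,"dy":175,"dz":0,"rx":0,"ry":0,"rz":0}])

```text
clock: 13.97
tcp_pos: [0.4001, 0.5099, 0.2501]
orientation: [-2.315, -2.124, -0.001]
contact_force: [0.1, -0.1, -0.6]
grip_width: 0.0394
gripper_force: 0.0
```

```bash
python3 o.py && python3 - <<'E'
from h import *
out=[]
for n,sl in(('top',(slice(205,295),slice(220,360))),('side',(slice(195,295),slice(265,405)))):
    f=grab(n,n+'9'); P=cloud(f); g=f['frame'].max(-1)
    a=np.radians(-5); ex=np.array([np.cos(a),np.sin(a)]); ey=np.array([-ex[1],ex[0]]); L=P[...,:2]-[.570,.0765]; X=L@ex; Y=L@ey
    q=(Y>.065)&(Y<.105)&(P[...,2]>.08)&(P[...,2]<.1)&(g<70)&(np.abs(X)<.1); print(n,'grip X',X[q].min(),X[q].max(),X[q].mean())
    q=(Y>.04)&(Y<.063)&(np.abs(X)<.06)&(P[...,2]<.05)&(P[...,2]>.02)&(g<90); print('rib in',X[q].mean(),q.sum())
    q=(Y>.107)&(Y<.125)&(np.abs(X)<.06)&(P[...,2]<.05)&(P[...,2]>.02)&(g<90); print('rib out',X[q].mean(),q.sum())
    q=(np.hypot(P[...,0]-.5635,P[...,1]-.0018)<.034)&(P[...,2]>.1)&(P[...,2]<.18)
    m=q&(g<60)&(P[...,2]>.135); print('flange',np.median(P[q&(g>80)][:,2]),'bar',np.percentile(P[m][:,2],[50,95]),cv2.minAreaRect(P[m][:,:2].astype(np.float32)))
    out.append(cv2.convertScaleAbs(cv2.resize(f['frame'][sl],(400,280),interpolation=cv2.INTER_CUBIC),alpha=1.4))
cv2.imwrite('pics/c9.png',np.hstack(out))
E
```

```text
[0.4001 0.5099 0.2501] -4.92 [ 0.  0. -1.] F [ 0.1 -0.1 -0.6] M [ 0.   -0.04 -0.  ] 0.03943446166353614 [-1.28  0.44  0.38  1.64 -0.18  1.1  -0.93]
top grip X 0.012417258555246323 0.031361377613711154 0.021391169222178992
rib in 0.024780821198300704 5
rib out 0.025158596846857353 21
flange 0.12082102525197502 bar [0.14707912 0.151978  ] ((0.5609530806541443, 0.0010053440928459167), (0.046392977237701416, 0.011454890482127666), 61.085296630859375)
side grip X 0.014409267077790704 0.0299470688333106 0.022365182766705512
rib in 0.030129008553384778 6
rib out nan 0
flange 0.12017968956600522 bar [0.14674458 0.14956105] ((0.5642958283424377, 0.0005113016813993454), (0.05274224281311035, 0.01209909189492464), 61.756492614746094)<stdin>:8: RuntimeWarning: Mean of empty slice.
  ret = ret.dtype.type(ret / rcount)
```

View pics/c9.png

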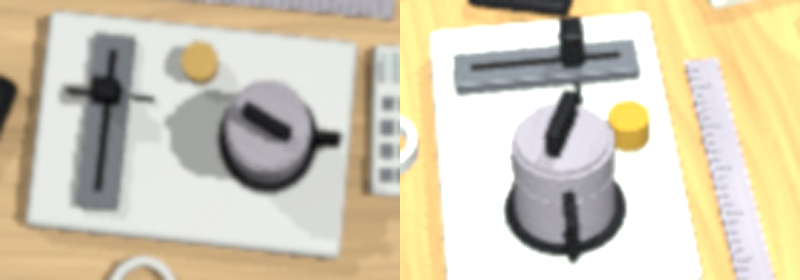

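The stopper is flush and the tin is untouched. The heat grip reads about 3 mm short of the ribs (top crop: grip (107,90), ribs at (75,91) and (145,98)), so I'll regrip and correct it.

Emit:
send_rows(deltas=[{"dx":20,"dy":-35,"dz":0,"rx":0,"ry":0,"rz":0},{"dx":40,"dy":-70,"dz":0,"rx":0,"ry":0,"rz":0},{"dx":60,"dy":-105,"dz":0,"rx":0,"ry":0,"rz":0},{"dx":80,"dy":-140,"dz":0,"rx":0,"ry":0,"rz":0},{"dx":100,"dy":-175,"dz":0,"rx":0,"ry":0,"rz":0}])

```text
clock: 14.48
tcp_pos: [0.502, 0.3315, 0.25]
orientation: [2.314, 2.124, 0.001]
contact_force: [1.5, 1.1, 0.3]
grip_width: 0.0398
gripper_force: 0.0
```

Emit:
send_rows(deltas=[{"dx":20,"dy":-35,"dz":-10,"rx":0,"ry":0,"rz":0},{"dx":40,"dy":-70,"dz":-20,"rx":0,"ry":0,"rz":0},{"dx":60,"dy":-105,"dz":-30,"rx":0,"ry":0,"rz":0},{"dx":80,"dy":-140,"dz":-40,"rx":0,"ry":0,"rz":0},{"dx":102,"dy":-175,"dz":-60,"rx":0,"ry":0,"rz":0}])

```text
clock: 14.9
tcp_pos: [0.603, 0.1592, 0.1929]
orientation: [2.314, 2.122, 0.005]
contact_force: [1.2, 0.7, 0.3]
grip_width: 0.0401
gripper_force: 0.0
```

Emit:
send_rows(deltas=[{"dx":0,"dy":0,"dz":-30,"rx":0,"ry":0,"rz":0},{"dx":0,"dy":0,"dz":-60,"rx":0,"ry":0,"rz":0},{"dx":0,"dy":0,"dz":-75,"rx":0,"ry":0,"rz":0},{"dx":0,"dy":0,"dz":-75,"rx":0,"ry":0,"rz":0},{"dx":0,"dy":0,"dz":-75,"rx":0,"ry":0,"rz":0}])

```text
clock: 15.32
tcp_pos: [0.601, 0.1615, 0.1162]
orientation: [-2.314, -2.124, 0.002]
contact_force: [0.0, 0.0, 0.1]
grip_width: 0.0402
gripper_force: 0.0
```

```bash
python3 o.py; python3 - <<'E'
from h import *
a=np.radians(-5); ex=np.array([np.cos(a),np.sin(a)])
for n in('top0','top9','side0','side9'):
    f=dict(load(n)); P=cloud(f); g=f['frame'].max(-1)
    L=P[...,:2]-[.570,.0765]; Y=L@[-ex[1],ex[0]]
    q=(Y>.06)&(Y<.11)&(P[...,2]>.076)&(P[...,2]<.1)&(g<70)&(np.abs(L@ex)<.1)
    v,u=np.nonzero(q); W=np.array([ray(f,x,y,.085)[:2] for x,y in zip(u,v)]); X=(W-[.570,.0765])@ex; print(n,len(X),X.min(),X.max(),'far edge pctl',np.percentile(X,[50,95]))
    # housing extents along X
    h=(Y>.07)&(Y<.1)&(P[...,2]>.04)&(P[...,2]<.048); Xh=(L@ex)[h]; print('  housing',np.percentile(Xh,[0.5,99.5]))
E
```

```text
[0.601  0.1615 0.1162] -4.91 [-0.001 -0.001 -1.   ] F [0.  0.  0.1] M [-0.01 -0.03  0.  ] 0.040153247019648314 [-0.67  0.56  0.42  1.81 -0.3   0.83 -0.19]
top0 74 -0.04163969096929647 -0.02134006528627327 far edge pctl [-0.03147248 -0.0223093 ]
  housing [-0.08025325  0.37158026]
top9 68 0.01166337800277664 0.031417452954443495 far edge pctl [0.0214321  0.03052117]
  housing [-0.08017714  0.37054318]
side0 57 -0.03784568431258802 -0.02299586109159877 far edge pctl [-0.03043214 -0.02363565]
  housing [-0.07825988  0.37287394]
side9 62 0.013469017855065778 0.030086707838545123 far edge pctl [0.02238497 0.02943254]
  housing [-0.0782487   0.37224093]
```

Emit:
send_rows(deltas=[{"dx":1.5,"dy":-2.5,"dz":-15,"rx":0,"ry":0,"rz":0},{"dx":1.5,"dy":-2.5,"dz":-30,"rx":0,"ry":0,"rz":0},{"dx":1.5,"dy":-2.5,"dz":-45,"rx":0,"ry":0,"rz":0},{"dx":1.5,"dy":-2.5,"dz":-45,"rx":0,"ry":0,"rz":0},{"dx":1.5,"dy":-2.5,"dz":-45,"rx":0,"ry":0,"rz":0}])

```text
clock: 15.73
tcp_pos: [0.6034, 0.1597, 0.0725]
orientation: [2.314, 2.124, 0.002]
contact_force: [0.0, 0.9, 0.6]
grip_width: 0.04
gripper_force: 0.0
```

Emit:
send_rows(deltas=[{"dx":0,"dy":0,"dz":0,"rx":0,"ry":0,"rz":0},{"dx":0,"dy":0,"dz":0,"rx":0,"ry":0,"rz":0},{"dx":0,"dy":0,"dz":0,"rx":0,"ry":0,"rz":0}])

```text
clock: 15.98
tcp_pos: [0.6036, 0.1597, 0.0725]
orientation: [2.314, 2.124, 0.003]
contact_force: [-0.9, -0.4, 1.3]
grip_width: 0.0399
gripper_force: 0.0
```

```bash
python3 o.py
```

```text
[0.6036 0.1597 0.0725] -4.9 [ 0.002  0.001 -1.   ] F [-0.9 -0.4  1.3] M [-0.01 -0.03  0.01] 0.0398587635697272 [-0.64  0.62  0.39  1.83 -0.33  0.75 -0.16]
```

Emit:
send_rows(deltas=[{"dx":0.5,"dy":-0.7,"dz":-2,"rx":0,"ry":0,"rz":0},{"dx":0.5,"dy":-0.7,"dz":-2,"rx":0,"ry":0,"rz":0},{"dx":0.5,"dy":-0.7,"dz":-2,"rx":0,"ry":0,"rz":0},{"dx":0.5,"dy":-0.7,"dz":-2,"rx":0,"ry":0,"rz":0},{"dx":0.5,"dy":-0.7,"dz":-2,"rx":0,"ry":0,"rz":0}], jaw=0)

```text
clock: 16.4
tcp_pos: [0.6035, 0.1587, 0.0695]
orientation: [2.314, 2.124, 0.001]
contact_force: [-1.9, -1.0, 4.6]
grip_width: 0.0194
gripper_force: 27.7
```

```bash
python3 o.py
```

```text
[0.6035 0.1587 0.0695] -4.91 [ 0.  0. -1.] F [-1.9 -1.   4.6] M [-0.03  0.24 -0.05] 0.01942213105005699 [-0.64  0.63  0.39  1.83 -0.33  0.75 -0.16]
```

Emit:
send_rows(deltas=[{"dx":0,"dy":0,"dz":0,"rx":0,"ry":0,"rz":0},{"dx":0,"dy":0,"dz":0,"rx":0,"ry":0,"rz":0},{"dx":0,"dy":0,"dz":0,"rx":0,"ry":0,"rz":0},{"dx":0,"dy":0,"dz":0,"rx":0,"ry":0,"rz":0}], jaw=40)

```text
clock: 16.73
tcp_pos: [0.6031, 0.1587, 0.0689]
orientation: [-2.314, -2.124, 0.001]
contact_force: [-0.9, -0.8, 0.5]
grip_width: 0.0398
gripper_force: 0.0
```

```bash
python3 o.py
```

```text
[0.6031 0.1587 0.0689] -4.89 [-0. -0. -1.] F [-0.9 -0.8  0.5] M [0.07 0.05 0.01] 0.03981551236322836 [-0.64  0.63  0.39  1.83 -0.33  0.75 -0.16]
```

Emit:
send_rows(deltas=[{"dx":0,"dy":0,"dz":10,"rx":0,"ry":0,"rz":0},{"dx":0,"dy":0,"dz":30,"rx":0,"ry":0,"rz":0},{"dx":0,"dy":0,"dz":60,"rx":0,"ry":0,"rz":0},{"dx":0,"dy":0,"dz":100,"rx":0,"ry":0,"rz":0},{"dx":0,"dy":0,"dz":140,"rx":0,"ry":0,"rz":0}])

```text
clock: 17.15
tcp_pos: [0.6026, 0.1583, 0.2107]
orientation: [-2.315, -2.124, 0.003]
contact_force: [0.3, 0.2, -0.1]
grip_width: 0.0397
gripper_force: 0.0
```

Emit:
send_rows(deltas=[{"dx":-20,"dy":35,"dz":10,"rx":0,"ry":0,"rz":0},{"dx":-40,"dy":70,"dz":20,"rx":0,"ry":0,"rz":0},{"dx":-60,"dy":105,"dz":30,"rx":0,"ry":0,"rz":0},{"dx":-80,"dy":140,"dz":40,"rx":0,"ry":0,"rz":0},{"dx":-100,"dy":175,"dz":40,"rx":0,"ry":0,"rz":0}])

```text
clock: 17.57
tcp_pos: [0.5032, 0.3355, 0.2523]
orientation: [-2.315, -2.124, -0.007]
contact_force: [0.1, 0.3, 0.6]
grip_width: 0.0399
gripper_force: 0.0
```

Emit:
send_rows(deltas=[{"dx":-20,"dy":35,"dz":0,"rx":0,"ry":0,"rz":0},{"dx":-40,"dy":70,"dz":0,"rx":0,"ry":0,"rz":0},{"dx":-60,"dy":105,"dz":0,"rx":0,"ry":0,"rz":0},{"dx":-80,"dy":140,"dz":0,"rx":0,"ry":0,"rz":0},{"dx":-100,"dy":175,"dz":0,"rx":0,"ry":0,"rz":0}])

```text
clock: 17.98
tcp_pos: [0.4021, 0.5101, 0.2501]
orientation: [-2.315, -2.124, -0.001]
contact_force: [0.6, 0.1, 0.1]
grip_width: 0.0398
gripper_force: 0.0
```

```bash
python3 o.py; python3 - <<'E'
from h import *
a=np.radians(-5); ex=np.array([np.cos(a),np.sin(a)])
grab('top','topA'); grab('side','sideA')
for n in('topA','sideA'):
    f=dict(load(n)); P=cloud(f); g=f['frame'].max(-1)
    L=P[...,:2]-[.570,.0765]; Y=L@[-ex[1],ex[0]]
    q=(Y>.06)&(Y<.11)&(P[...,2]>.076)&(P[...,2]<.1)&(g<70)&(np.abs(L@ex)<.1)
    v,u=np.nonzero(q); W=np.array([ray(f,x,y,.085)[:2] for x,y in zip(u,v)]); X=(W-[.570,.0765])@ex; print(n,len(X),X.min(),X.max(),np.percentile(X,[50,95]))
    q=(np.hypot(P[...,0]-.5635,P[...,1]-.0018)<.034)&(P[...,2]>.1)&(P[...,2]<.18); print('flange',np.median(P[q&(g>80)][:,2]))
t=cv2.resize(dict(load('topA'))['frame'][205:295,220:360],None,fx=5.5,fy=5.5,interpolation=cv2.INTER_CUBIC); cv2.imwrite('pics/cA.png',cv2.convertScaleAbs(t,alpha=1.6))
E
```

```text
[0.4021 0.5101 0.2501] -4.92 [ 0.     0.001 -1.   ] F [0.6 0.1 0.1] M [ 0.05 -0.02  0.  ] 0.03983551375994163 [-1.28  0.45  0.39  1.63 -0.19  1.1  -0.93]
topA 69 0.013068901854603743 0.03336765646381 [0.02290183 0.03245767]
flange 0.12055544267953344
sideA 62 0.015149775629080415 0.03134207350629363 [0.02321308 0.03019053]
flange 0.1202715461771261
```

View pics/cA.png

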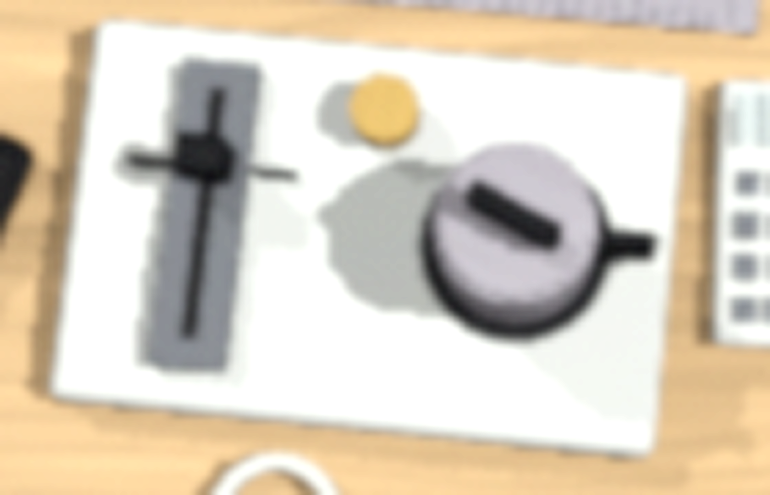

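The heat grip now sits level with the ribs (crop: grip (203,158), ribs (148,160) and (273,174)). Its measured position is 0.023 to 0.024 m along the track axis from the warmer's centre, against 0.025 m for the ribs. The flange is flush and the bystanders are untouched.

```bash
python3 -c "
from bench import r
print(r.hand_in())"
```

```text
the job is handed in; nothing more can be done
None
```

I screwed the stopper home until its flange sat flush on the rim and slid the heat grip level with the ribs (within about 1–2 mm by the cameras), then handed the job in at about 18 s with the gripper clear and no verdict returned.

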